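# Fit the drive sprocket onto the pool-cover gearbox's keyed shaft

## Robot

A 6-joint arm with a two-finger parallel gripper is mounted at the origin on the work surface. World frame = base frame: x ahead of the robot, y to its left, z up, the work surface at z = 0. Lengths are in m, angles in rad, forces in N, time in s.
With the tool pointing down it reaches from about 0.325 to 0.9 m from the base axis. Payload 6.1 kg.
Tool frame: the origin (TCP) lies on the centre line of the jaws, within the pads' length; the fingertips stand 8 mm ahead of it and the grasp point (between the pads) lies 11 mm behind it (tips_ahead is the distance from the TCP to the fingertips, in m); z points along the fingers, y is the line along which they close (so a half turn about z gives the same grasp; the last joint's range is limited). The gripper opens to 87 mm and grips with 3 to 60 N. Pads are 19 mm wide; open, the fingers measure 117 mm over their backs; the gripper's body (75 mm by 190 mm) begins 51 mm behind the grasp point.
Start: joints at [-1.403, 0.22, 1.526, -0, 1.395, -0.126], TCP at [0.181, -0.598, 0.201] pointing down, gripper open.
Joint ranges: [-2.98, 2.98], [-0.91, 2.08], [0.09, 2.57], [-1.24, 4.39], [0.2, 2.65], [-2.68, 2.68]. Speed limits (rad/s): [2.57, 2.57, 3.01, 3.14, 3.14, 3.14].

## Interface

Orientations are given as a unit quaternion [w, x, y, z].
In Python, from rig import * gives the robot as it stands.
- The arm moves only by the tool carry_out, never from a script. Its argument "targets" is a list of rows, each a list of 2 entries, a list of its own where there are three numbers: the shift along the tool's x, y, z in mm, then the turn about the tool's z in rad. A call has exactly 8 rows; each row is the pose to reach, as a shift and turn from the pose commanded when the call began, along the tool's axes at that moment; what a row does not reach only later rows make up. A row lasts 1/10 s, in which the tool goes at most 50 mm and 8.59 degrees, less where a joint would pass 70% of its speed; a pose out of reach is approached as far as the arm can. A call with a gripper value outside its range is refused whole. "jaw" is the opening, from 0 (shut) to 1 (fully open), set as the call begins (left out, the last holds). The fingers move at their own pace and stop on an object; "grip_force" is the grip in N (left out, the last holds). Time passes only in rows, so rows that repeat a pose let the fingers close, or fill a call up. It gives the time, the measured TCP pose, the force, the opening and the grip force at its end, in the units of the state.
- read_state(): the state, without advancing time (a new reading comes with each control period).
- read_camera(name): name is "scene" or "top" or "wrist"; returns a dict with "img" (420x560x3 uint8, blue, green, red), "fovy" (degrees; the focal length in pixels is half the picture's height over the tangent of half this angle, whatever the lens; pixels are square), "cx", "cy" (the principal point, pixels), "k1" (the pictures are not rectified: a ray, as slopes to the right and down, at radius r is drawn at 1 + k1 r^2 times it, then the intrinsics apply), "R" (3x3) and "t" (3): a world point X has camera coordinates R X + t. Camera axes: x right, y down, z forward; pixel columns grow to the right and rows downward; lengths in m; the calibration is good to about 2 mm. A picture is of the moment at which its call begins. There is no depth.
- hand_in(): hands the job in; it is judged then, once.
The state is a dict: "time_s": time; "joints": joint angles; "joint_velocities": joint speeds; "joint_efforts": joint torques, N m; "tool_pos": TCP position; "tool_rot": TCP orientation; "wrist_force": force on the tool from outside, world axes, zero at the start; "torque": the same for the moment, N m; "gripper_width": opening from 0.0 (shut) to 1.0 (fully open); "grip_force": force on a finger pad.
Only numpy, scipy, OpenCV 4.12 (cv2) and the standard library are available. Lean on these libraries where they do the work, as an engineer would, in place of code of your own. Each camera call takes 0.05 s, during which the arm holds its last target. There are 200 camera calls.

## Task

Pick up the drive sprocket (the one with the tall boss and the keyway), slip it boss-up over the gearbox's upright output shaft and, resting it lightly on the end of the key, turn it until the keyway drops over the key; then ease it down fully home against the shaft's shoulder and let go. Keep hold of it until it is home: do not force it, hammer it or let it fall down the shaft (a push of about 10 N is plenty, never lean on it with more than about 20 N), and leave the other things on the bench where they are.

Things in the scene. Friction and masses are not known exactly. Their poses are not given: they have to be found in the camera images.
- sprocket_mid (a point): Drive sprocket, steel, 0.53-0.71 kg, loose, lying boss up; on its axis, 22 mm above its underside (half-way up). Bottom: toothed disc, 84 mm across, 9 mm thick; above it a plain round boss 52 mm across up to the top at 44 mm. z points up out of the boss, x through the keyway. Starts with x within 0.8 rad of world +x, in one of two places; the idler lies in the other.
- sprocket_bore (a point): The sprocket's bore: this point is on its axis at the underside, axes as sprocket_mid. Through bore 26.6 mm in diameter with one keyway 9.5 mm wide along its whole length, reaching out to 17.8 mm from the axis towards +x. A set-screw hole in the boss lies over the keyway.
- shaft_seat (a point): Worm gearbox, aluminium, fixed to the bench, some 150 mm wide, output shaft upright. Point on the shaft axis on the shoulder (35 mm across, 110 mm above the bench) where the sprocket's underside must come to rest. z up; x towards the side with the round motor flange. The gearbox beside the shaft is at least 10 mm lower. The worm holds the shaft: it cannot be turned by hand.
- shaft_tip (a point): Centre of the shaft's upper end, 50 mm above shaft_seat, axes the same. Steel shaft 25 mm in diameter, the last 3.5 mm tapered to 18 mm. The top 12 mm is plain round; below that the key stands out of one side.
- key_level (a point): Point on the shaft axis at the height of the key's flat upper end, 38 mm above shaft_seat, axes the same. Key 8 mm wide, out to 16.5 mm from the axis, reaching down to 4 mm above the seat. Its direction is NOT measured: anywhere within 1.0 rad either side of this x; find it by feel or sight. A hub turned wrongly rests on it. On the key the sprocket has about 0.05 rad of play each way.
- idler: Bystander: flat idler sprocket, 70 mm over the teeth, 14 mm thick, with a ball bearing and a plain round bore, no boss and no keyway; origin under its centre.
- coupler: Bystander: white plastic pipe coupler, upright tube 62 mm in diameter and 62 mm tall; origin under its centre.
- grease: Bystander: white tin 74 mm in diameter and 85 mm tall; origin under its centre.
- screwdriver: Bystander: screwdriver 190 mm long lying on the bench.
Mind the look-alikes: they are no part of the job. Leave any blue look-alike of the part that bears sprocket_mid alone. What is shaped like the part that bears shaft_seat but green is not meant.

How it is judged:
By the outcome, as a careful person would: the job done as asked, in the order asked, and still so for the second after the job is handed in, with the robot touching nothing.
It also fails if it takes over 72 s, if anything falls off the work surface, if the arm or the gripper's body presses on something with over 40 N, if the wrist force passes 120 N, or if a joint passes its speed limit or range.

## Working session

There is one attempt and no reset: what is moved stays moved. The work goes in short steps, Python scripts to look and compute and a tool call to move; the robot and the scene stay as the last step left them, time stands still between calls to the robot, and variables do not carry over. Pictures are saved under pics/ and viewed, at most 10 in all, crops included, and the job is handed in when it is done.

Besides the shell and the picture viewer there is one more tool, called by a JSON object that holds its "op" and its "data". carry_out: Moves the arm, as the interface text tells. Its arguments: {"type":"object","properties":{"targets":{"type":"array"},"jaw":{"type":"number"},"grip_force":{"type":"number"}},"required":["targets"]}

```bash
mkdir -p pics; cat > h.py <<'E'
from rig import *
import numpy as np, cv2
def cam(n,f=None):
    c=read_camera(n)
    if f: cv2.imwrite('pics/'+f,c['img'])
    np.savez('cam_'+n,**{k:np.array(c[k]) for k in c}); return c
def ray(c,u,v):
    H=c['img'].shape[0]; f=H/2/np.tan(np.radians(float(c['fovy']))/2)
    a=np.array([(u-c['cx'])/f,(v-c['cy'])/f]); b=a.copy()
    for _ in range(20): b=a/(1+c['k1']*(b@b))
    R=np.array(c['R']);t=np.array(c['t']); o=-R.T@t; d=R.T@np.array([b[0],b[1],1]); return o,d
def at(c,u,v,z):
    o,d=ray(c,u,v); return o+d*(z-o[2])/d[2]
def pix(c,X):
    H=c['img'].shape[0]; f=H/2/np.tan(np.radians(float(c['fovy']))/2)
    p=np.array(c['R'])@np.array(X)+np.array(c['t']); b=p[:2]/p[2]; b=b*(1+c['k1']*(b@b)); return b*f+np.array([c['cx'],c['cy']])
E
python3 - <<'E'
from h import *
a=cam('top');b=cam('scene')
cv2.imwrite('pics/t.png',cv2.resize(a['img'],(800,600),interpolation=cv2.INTER_CUBIC))
cv2.imwrite('pics/s.png',cv2.resize(b['img'],(800,600),interpolation=cv2.INTER_CUBIC))
for c in (a,b): print(c['fovy'],c['k1'],ray(c,280,210))
print(read_state())
E
```

```text
57.9512252113837 -0.04555643711678394 (array([0.54406346, 0.01235132, 1.06924693]), array([ 0.05079257,  0.02448365, -0.99843281]))
54.6328641525356 -0.11495105186823024 (array([1.52546914, 0.23061534, 0.91795327]), array([-0.7438872 , -0.17444672, -0.64515543]))
{'time_s': 0.1, 'joints': array([-1.40310076e+00,  2.21146188e-01,  1.52746836e+00,  4.30408466e-06,
        1.39471354e+00, -1.26116860e-01]), 'joint_velocities': array([ 0.00091703, -0.00138244, -0.00241084,  0.00039828,  0.00019404,
       -0.00012003]), 'joint_efforts': array([-8.85437908e-05, -4.95945561e+01, -3.88518655e+01,  7.00746034e-02,
        5.16190950e-02, -5.23545418e-05]), 'tool_pos': array([ 0.18089128, -0.59763818,  0.20026235]), 'tool_rot': array([-8.67574849e-04,  9.89228358e-01,  1.46377944e-01, -1.59200207e-05]), 'wrist_force': array([ 0.11334799, -0.48043244, -0.39219148]), 'torque': array([ 0.01903485,  0.00769337, -0.02203472]), 'grip_force': 0.0, 'gripper_width': 1.0022795820752435}
```

View pics/t.png

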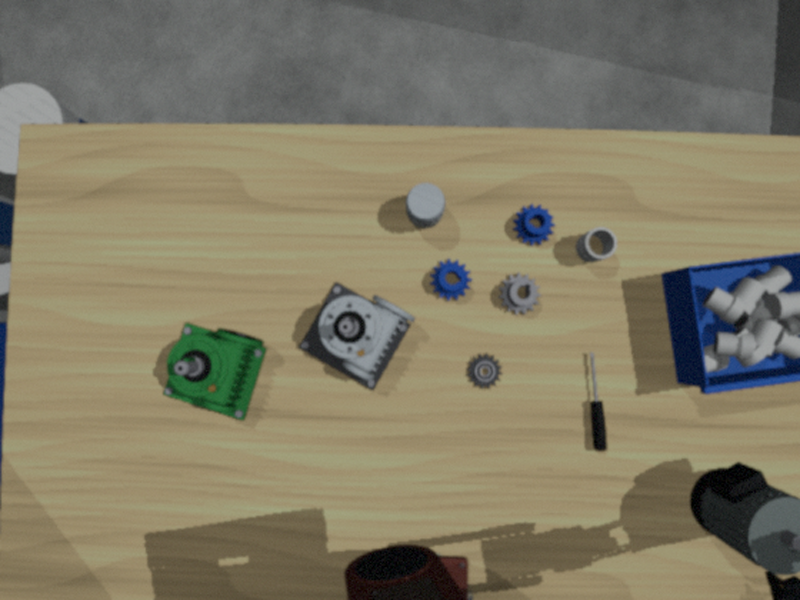

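View pics/s.png

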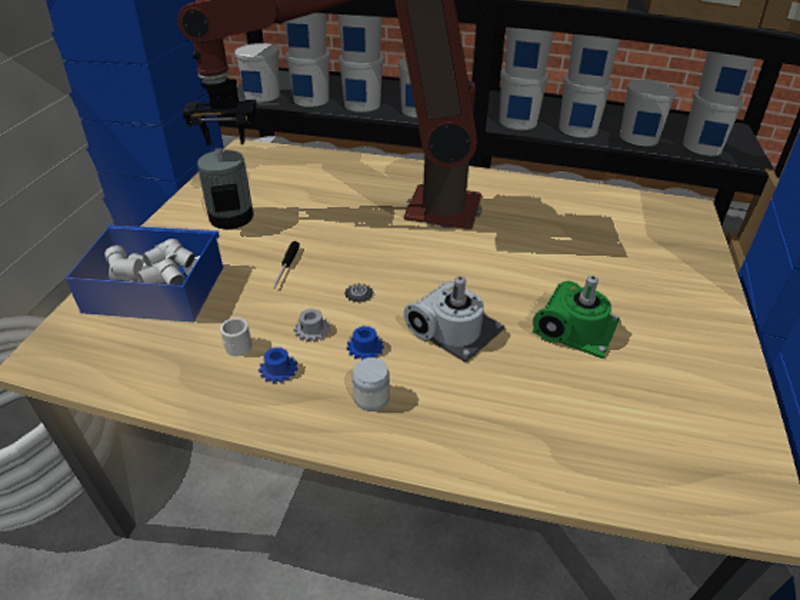

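Top view: grey sprocket with keyway at about (520,294), grey gearbox shaft at (348,326), idler at (485,371). I'll crop for detail.

```bash
python3 - <<'E'
from h import *
a=np.load('cam_top.npz');im=a['img']
A=cv2.resize(im[185:229,340:390],None,fx=8,fy=8,interpolation=cv2.INTER_CUBIC)
B=cv2.resize(im[190:278,205:295],None,fx=4.4,fy=4,interpolation=cv2.INTER_CUBIC)
B=cv2.resize(im[195:271,207:292],None,fx=4.5,fy=4.5,interpolation=cv2.INTER_CUBIC)
h=352;B=B[:352]
A=A[:352]
if B.shape[0]<h:B=cv2.copyMakeBorder(B,0,h-B.shape[0],0,0,0)
cv2.imwrite('pics/c1.png',np.hstack([A,B]));print(A.shape,B.shape)
for n,u,v,z in [('boss',520*.7,292*.7,.044),('tip',348*.7,326*.7,.16),('idler',485*.7,371*.7,.014),('grease',425*.7,205*.7,.085),('blue',451*.7,280*.7,.03)]: print(n,at(a,u,v,z))
E
```

```text
(352, 400, 3) (352, 382, 3)
boss [ 0.61640573 -0.18928922  0.044     ]
tip [0.54463376 0.12105836 0.16      ]
idler [ 0.46373195 -0.12960157  0.014     ]
grease [ 0.76972878 -0.00533948  0.085     ]
blue [ 0.63757858 -0.05929002  0.03      ]
```

View pics/c1.png

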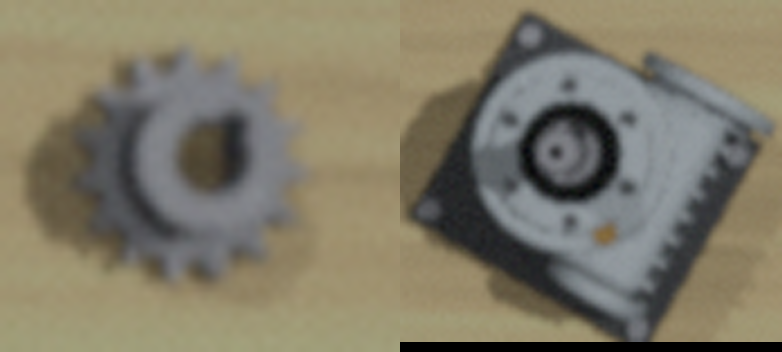

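The boss centre is at crop (206,158) and the keyway points up-right, about −0.75 rad. The gearbox flange faces up-right, so its x is about −0.53 rad. Next I'll look at the shaft from the wrist camera.

```bash
cat >> h.py <<'E'
def go(x,y,z,yaw=None):
    s=read_state(); w,a,b,c=s['tool_rot']
    from scipy.spatial.transform import Rotation as Ro
    M=Ro.from_quat([a,b,c,w]).as_matrix(); y0=np.arctan2(M[1,0],M[0,0])
    d=M.T@(np.array([x,y,z])-s['tool_pos'])*1000
    print('t',s['time_s'],'pos',s['tool_pos'].round(4),'yaw',round(y0,3),'tilt',M[:2,2].round(4),'shift',d.round(1),'turn',None if yaw is None else round((-(yaw-y0)+np.pi)%(2*np.pi)-np.pi,3),'F',s['wrist_force'].round(1),'w',s['gripper_width'],'g',s['grip_force'])
E
python3 - <<'E'
from h import *
go(.5,.06,.36,2.39)
w=cam('wrist');R=w['R'];print(w['fovy'],-R.T@w['t'],R)
E
```

```text
t 0.1 pos [ 0.1809 -0.5976  0.2003] yaw 0.294 tilt [-0.0003  0.0017] shift [ 495.9 -537.3 -158.7] turn -2.096 F [ 0.1 -0.5 -0.4] w 1.0022795820752435 g 0.0
60.86818468880075 [ 0.24704456 -0.57737597  0.38416764] [[ 0.28997394 -0.95703335 -0.00151297]
 [-0.92469146 -0.2805814   0.25733204]
 [-0.24669985 -0.07322055 -0.96632186]]
```

```bash
python3 - <<'E'
from h import *
go(.575,.111,.36,-.3)
E
```

```text
t 0.15 pos [ 0.1809 -0.5977  0.2004] yaw 0.294 tilt [-0.0003  0.0015] shift [ 582.5 -564.5 -158.7] turn 0.594 F [-0.6 -0.3 -0.4] w 1.0015921215516483 g 0.0
```

{"op": "carry_out", "data": {"targets": [[[36, -35, -20], 0.1], [[72, -70, -50], 0.2], [[108, -106, -80], 0.3], [[145, -141, -110], 0.4], [[182, -176, -140], 0.5], [[218, -212, -158], 0.59], [[255, -247, -158], 0.59], [[291, -282, -158], 0.59]]}}

```text
time_s: 0.95
tool_pos: [0.3582, -0.2792, 0.357]
tool_rot: [0.001, 0.989, -0.148, 0.001]
wrist_force: [1.2, -0.5, 0.3]
gripper_width: 1.001
grip_force: 0.0
```

```bash
python3 - <<'E'
from h import *
go(.575,.111,.36,-.3)
E
```

```text
t 0.95 pos [ 0.3582 -0.2792  0.357 ] yaw -0.297 tilt [ 0.0018 -0.0019] shift [  93.  -436.6   -3.3] turn 0.003 F [ 1.2 -0.5  0.3] w 1.0008413902468656 g 0.0
```

{"op": "carry_out", "data": {"targets": [[[10, -45, 0], 0], [[20, -90, 0], 0], [[29, -135, 0], 0], [[39, -180, 0], 0], [[49, -226, 0], 0], [[59, -272, 0], 0], [[70, -318, 0], 0], [[80, -365, 0], 0]]}}

```text
time_s: 1.75
tool_pos: [0.5411, 0.0471, 0.3553]
tool_rot: [0.0, 0.989, -0.148, -0.0]
wrist_force: [0.5, -0.6, -0.2]
gripper_width: 1.0
grip_force: 0.0
```

{"op": "carry_out", "data": {"targets": [[[8, -40, 0], 0], [[13, -55, 0], 0], [[13, -55, 0], 0], [[13, -55, 0], 0], [[13, -55, 0], 0], [[13, -55, 0], 0], [[13, -55, 0], 0], [[13, -55, 0], 0]]}}

```text
time_s: 2.55
tool_pos: [0.5689, 0.0933, 0.3558]
tool_rot: [-0.0, 0.989, -0.148, 0.0]
wrist_force: [-0.0, -1.5, -0.2]
gripper_width: 1.0
grip_force: 0.0
```

```bash
python3 - <<'E'
from h import *
go(.575,.111,.36,-.3)
c=cam('wrist');p=pix(c,[.545,.121,.16]);print(p)
u,v=p.astype(int);im=c['img'][max(0,v-75):v+75,max(0,u-100):u+100]
print(max(0,v-75),max(0,u-100))
cv2.imwrite('pics/w1.png',cv2.resize(im,None,fx=4,fy=4,interpolation=cv2.INTER_CUBIC))
E
```

```text
t 2.55 pos [0.5689 0.0933 0.3558] yaw -0.297 tilt [ 0.0005 -0.    ] shift [  0.6 -18.7  -4.2] turn 0.003 F [-0.  -1.5 -0.2] w 0.9998057528107358 g 0.0
[258.66561855 212.26582374]
137 158
```

View pics/w1.png

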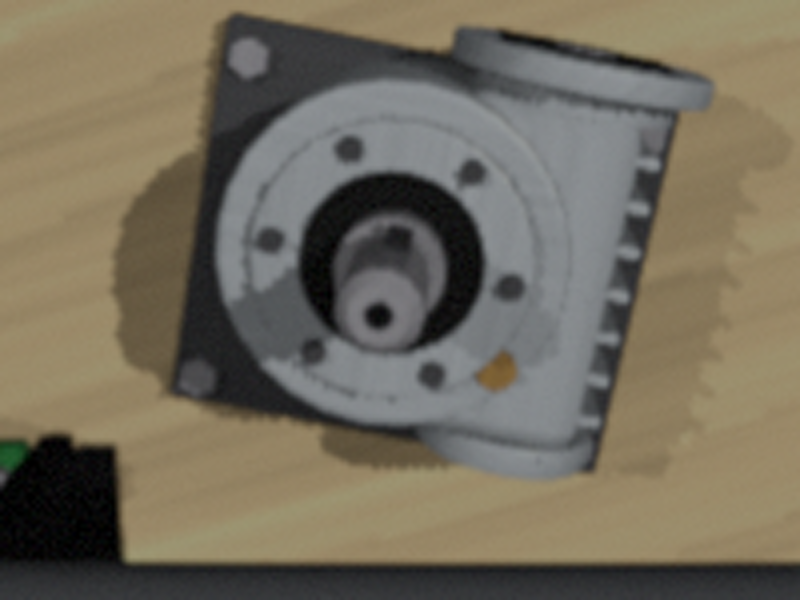

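Dimple of shaft tip at crop (378,316), i.e. full image (252.5,216). A dark key end shows at crop (398,238), i.e. (257.5,196.5).

```bash
python3 - <<'E'
from h import *
c=np.load('cam_wrist.npz')
T=at(c,252.5,216,.16);print('tip',T)
a=np.load('cam_top.npz')
# dimple in top crop (557,152)-> 
print('top tip',at(a,207+157/4.5,195+152/4.5,.16), 'boss',at(a,340+206/8,185+158/8,.044))
K=at(c,257.5,196.5,.148);d=K-T;print(d[:2],np.hypot(*d[:2]),np.arctan2(d[1],d[0]))
for k in np.arange(-1.5,.5,.2): print(round(k,1),[((pix(c,T+[r*np.cos(k),r*np.sin(k),-.012])-[158,137])*4).round().tolist() for r in(.0125,.0165)])
im=c['img'][176:216,232:282]
cv2.imwrite('pics/w2.png',cv2.resize(im,None,fx=14,fy=14,interpolation=cv2.INTER_CUBIC))
E
```

```text
tip [0.54293562 0.12879741 0.16      ]
top tip [0.5431511  0.12514182 0.16      ] boss [ 0.61556257 -0.194034    0.044     ]
[ 0.01700978 -0.01059829] 0.020041370039863223 -0.5572103961656578
-1.5 [[422.0, 289.0], [435.0, 285.0]]
-1.3 [[418.0, 282.0], [430.0, 274.0]]
-1.1 [[412.0, 275.0], [422.0, 265.0]]
-0.9 [[405.0, 269.0], [413.0, 258.0]]
-0.7 [[397.0, 265.0], [403.0, 253.0]]
-0.5 [[389.0, 263.0], [392.0, 249.0]]
-0.3 [[380.0, 262.0], [380.0, 248.0]]
-0.1 [[371.0, 263.0], [368.0, 249.0]]
0.1 [[363.0, 265.0], [357.0, 252.0]]
0.3 [[355.0, 269.0], [347.0, 258.0]]
```

View pics/w2.png

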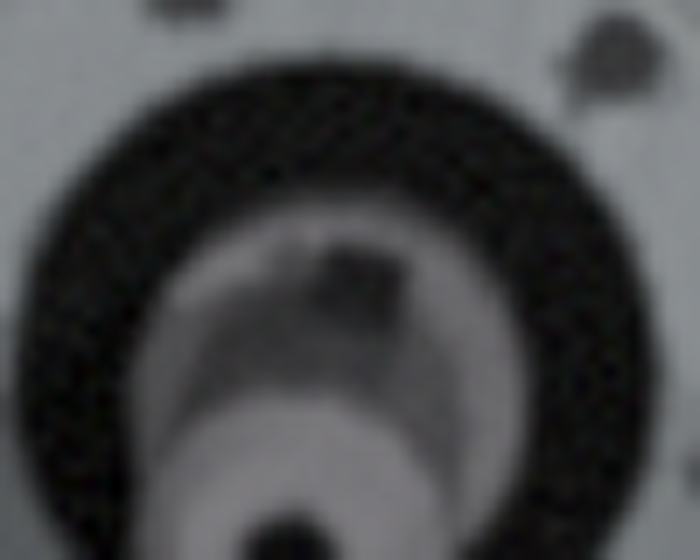

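```bash
python3 - <<'E'
from h import *
c=np.load('cam_wrist.npz');T=at(c,252.5,216,.16)
P=lambda X:((pix(c,X)-[232,176]+.0)*14).round().astype(int).tolist()
print('shoulder far',P(T+[.0175*np.cos(-.3),.0175*np.sin(-.3),-.05]),'sides',P(T+[.0175*np.cos(1.27),.0175*np.sin(1.27),-.05]),P(T+[.0175*np.cos(-1.87),.0175*np.sin(-1.87),-.05]))
for k in (-.8,-.65,-.5,-.35):
  e=np.array([np.cos(k),np.sin(k),0]);n=np.array([-e[1],e[0],0])
  print(k,[[P(T+r*e+s*.004*n+[0,0,z-.16]) for s in(1,-1)] for r,z in((.012,.148),(.0165,.148),(.0165,.114))])
E
```

```text
shoulder far [321, 216] sides [126, 410] [522, 411]
-0.8 [[[322, 371], [410, 418]], [[349, 323], [437, 370]], [[369, 238], [451, 281]]]
-0.65 [[[299, 369], [393, 402]], [[317, 318], [411, 351]], [[341, 232], [427, 263]]]
-0.5 [[[275, 370], [373, 389]], [[286, 316], [384, 336]], [[311, 231], [402, 249]]]
-0.35 [[[252, 374], [352, 379]], [[254, 320], [354, 325]], [[282, 234], [374, 239]]]
```

Key's front face matches a direction of about −0.55 rad, and the shaft axis is near (0.543, 0.127). Now to the sprocket.

```bash
python3 - <<'E'
from h import *
go(.6155,-.194,.22,2.39)
E
```

```text
t 2.6 pos [0.569  0.0935 0.3558] yaw -0.297 tilt [0.0004 0.    ] shift [128.6 261.3 135.8] turn -2.687 F [-0.2  0.2 -0.3] w 1.0031275172853211 g 0.0
```

{"op": "carry_out", "data": {"targets": [[[10, 20, 0], -0.14], [[22, 45, 10], -0.28], [[36, 75, 25], -0.42], [[50, 105, 40], -0.56], [[65, 135, 55], -0.7], [[80, 165, 70], -0.84], [[95, 195, 85], -0.98], [[110, 225, 100], -1.12]]}}

```text
time_s: 3.4
tool_pos: [0.6086, -0.1548, 0.2551]
tool_rot: [0.0, 0.915, 0.403, 0.0]
wrist_force: [0.8, 1.2, -0.4]
gripper_width: 1.0
grip_force: 0.0
```

```bash
python3 - <<'E'
from h import *
go(.6155,-.194,.22,2.39)
E
```

```text
t 3.4 pos [ 0.6086 -0.1548  0.2551] yaw 0.83 tilt [ 0.0003 -0.0001] shift [-24.3  31.6  35.1] turn -1.56 F [ 0.8  1.2 -0.4] w 1.000272300618496 g 0.0
```

{"op": "carry_out", "data": {"targets": [[[-5, 5, 5], -0.14], [[-10, 10, 10], -0.28], [[-15, 15, 15], -0.42], [[-20, 20, 20], -0.56], [[-24, 25, 25], -0.7], [[-24, 30, 30], -0.84], [[-24, 32, 35], -0.98], [[-24, 32, 35], -1.12]]}}

```text
time_s: 4.2
tool_pos: [0.6153, -0.1929, 0.2194]
tool_rot: [-0.001, 0.562, 0.827, -0.0]
wrist_force: [0.5, -0.5, 0.1]
gripper_width: 0.997
grip_force: 0.0
```

{"op": "carry_out", "data": {"targets": [[[0, 0, 0], -0.14], [[0, 0, 0], -0.28], [[0, 0, 0], -0.42], [[0, 0, 0], -0.44], [[0, 0, 0], -0.44], [[0, 0, 0], -0.44], [[0, 0, 0], -0.44], [[0, 0, 0], -0.44]]}}

```text
time_s: 5.0
tool_pos: [0.6157, -0.1927, 0.2206]
tool_rot: [0.0, 0.37, 0.929, -0.0]
wrist_force: [-1.1, -0.0, -0.6]
gripper_width: 1.001
grip_force: 0.0
```

```bash
python3 - <<'E'
from h import *
go(.6155,-.194,.22,2.39)
c=cam('wrist');p=pix(c,[.6155,-.194,.044]);print(p)
u,v=p.astype(int);u0=max(0,u-66);v0=max(0,v-50);print(u0,v0)
cv2.imwrite('pics/w3.png',cv2.resize(c['img'][v0:v0+100,u0:u0+133],None,fx=6,fy=6,interpolation=cv2.INTER_CUBIC))
E
```

```text
t 5.0 pos [ 0.6157 -0.1927  0.2206] yaw 2.383 tilt [ 0. -0.] shift [-0.7 -1.1  0.6] turn -0.007 F [-1.1 -0.  -0.6] w 1.0009733814619026 g 0.0
[276.0947935  190.35266715]
210 140
```

View pics/w3.png

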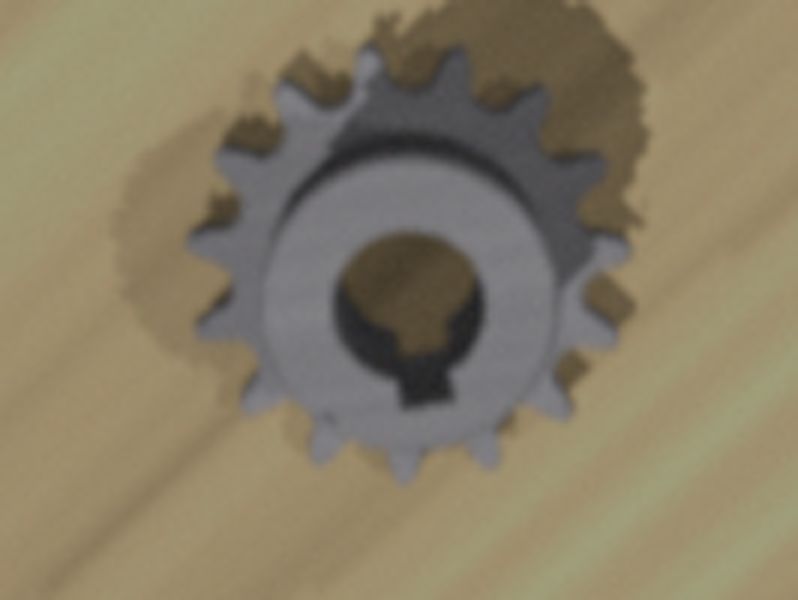

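Boss top circle centre is at about crop (410,301), and the keyway's outer end centre is at crop (427,405).

```bash
python3 - <<'E'
from h import *
c=np.load('cam_wrist.npz')
f=lambda u,v:at(c,210+u/6-.4,140+v/6-.4,.044)
C=(f(264,300)+f(556,300)+f(410,153)+f(410,447))/4;K=f(427,405);d=K-C
B=(f(336,304)+f(484,304))/2
print(C,B,np.hypot(*d[:2]),np.arctan2(d[1],d[0]),np.linalg.norm(f(264,300)-f(556,300)))
d=K-B;print(np.hypot(*d[:2]),np.arctan2(d[1],d[0]))
go(C[0],C[1],.026)
go(*C[:2],.026,np.arctan2(d[1],d[0])+np.pi)
E
```

```text
[ 0.61638334 -0.1922374   0.044     ] [ 0.61673125 -0.19256689  0.044     ] 0.018519584902610707 -0.5978418971593135 0.04993929185442665
0.018046727580210406 -0.5936023959060093
t 5.05 pos [ 0.6157 -0.1927  0.2206] yaw 2.383 tilt [0. 0.] shift [ -0.2   0.8 194.6] turn None F [-0.7  0.3  0.4] w 1.0005596743468 g 0.0
t 5.05 pos [ 0.6157 -0.1927  0.2206] yaw 2.383 tilt [0. 0.] shift [ -0.2   0.8 194.6] turn -0.165 F [-0.7  0.3  0.4] w 1.0005596743468 g 0.0
```

{"op": "carry_out", "data": {"targets": [[[0, 1, 20], -0.08], [[0, 1, 50], -0.16], [[0, 1, 85], -0.16], [[0, 1, 120], -0.16], [[0, 1, 150], -0.16], [[0, 1, 175], -0.16], [[0, 1, 188], -0.16], [[0, 1, 194], -0.16]]}}

```text
time_s: 5.85
tool_pos: [0.6156, -0.1916, 0.025]
tool_rot: [-0.001, 0.295, 0.956, 0.0]
wrist_force: [-0.5, -0.5, 0.6]
gripper_width: 1.003
grip_force: 0.0
```

{"op": "carry_out", "data": {"targets": [[[0, 0, 0], 0], [[0, 0, 0], 0], [[0, 0, 0], 0], [[0, 0, 0], 0], [[0, 0, 0], 0], [[0, 0, 0], 0], [[0, 0, 0], 0], [[0, 0, 0], 0]], "jaw": 0.5, "grip_force": 40}}

```text
time_s: 6.65
tool_pos: [0.6164, -0.1919, 0.0265]
tool_rot: [-0.0, 0.294, 0.956, 0.0]
wrist_force: [-0.2, -0.8, -0.4]
gripper_width: 0.51
grip_force: 0.0
```

```bash
python3 - <<'E'
from h import *
go(.6164,-.1922,.026,2.55)
E
```

```text
t 6.65 pos [ 0.6164 -0.1919  0.0265] yaw 2.544 tilt [0. 0.] shift [-0.1 -0.3  0.5] turn -0.006 F [-0.2 -0.8 -0.4] w 0.5101287070103243 g 0.0
```

```bash
python3 - <<'E'
from h import *
s=read_state();print(s['gripper_width'],s['grip_force'])
c=cam('wrist');b=cam('scene')
p=pix(b,[.6164,-.1922,.04]).astype(int);print(p)
q=b['img'][p[1]-50:p[1]+50,p[0]-67:p[0]+66]
cv2.imwrite('pics/w4.png',np.hstack([cv2.resize(c['img'],(400,300)),cv2.resize(q,(400,300),interpolation=cv2.INTER_CUBIC)]))
E
```

```text
0.5101287070103243 0.0
[216 220]
```

View pics/w4.png

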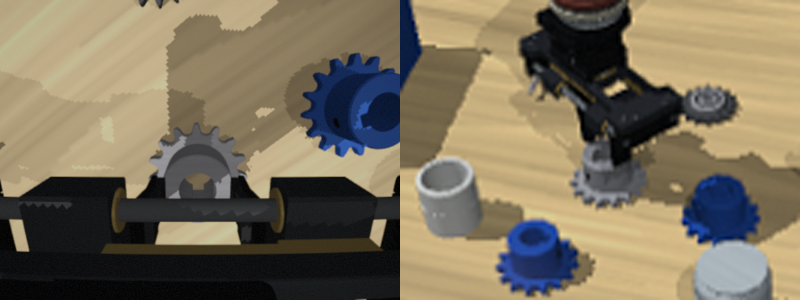

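The fingers flank the boss and the sprocket hasn't moved, but there is no grip yet. I'll close further.

{"op": "carry_out", "data": {"targets": [[[0, 0, 0], 0], [[0, 0, 0], 0], [[0, 0, 0], 0], [[0, 0, 0], 0], [[0, 0, 0], 0], [[0, 0, 0], 0], [[0, 0, 0], 0], [[0, 0, 0], 0]], "jaw": 0.1, "grip_force": 40}}

```text
time_s: 7.55
tool_pos: [0.6164, -0.1919, 0.0265]
tool_rot: [-0.0, 0.294, 0.956, 0.0]
wrist_force: [0.1, -0.1, -0.1]
gripper_width: 0.101
grip_force: 0.0
```

```bash
python3 - <<'E'
from h import *
c=np.load('cam_wrist.npz');s=read_state()
print(pix(c,s['tool_pos']),pix(c,s['tool_pos']+[0,0,-.008]),pix(c,[.6164,-.1922,.044]))
R=c['R'];print(-R.T@c['t'])
c=cam('wrist');b=cam('scene')
p=pix(b,[.6164,-.1922,.04]).astype(int);print(p)
q=b['img'][p[1]-50:p[1]+50,p[0]-67:p[0]+66]
cv2.imwrite('pics/w5.png',np.hstack([cv2.resize(c['img'],(400,300)),cv2.resize(q,(400,300),interpolation=cv2.INTER_CUBIC)]))
E
```

```text
[277.36490386 252.19315747] [277.34045084 247.109247  ] [276.950986   265.07887088]
[ 0.55737677 -0.1521954   0.21044134]
[216 220]
```

View pics/w5.png

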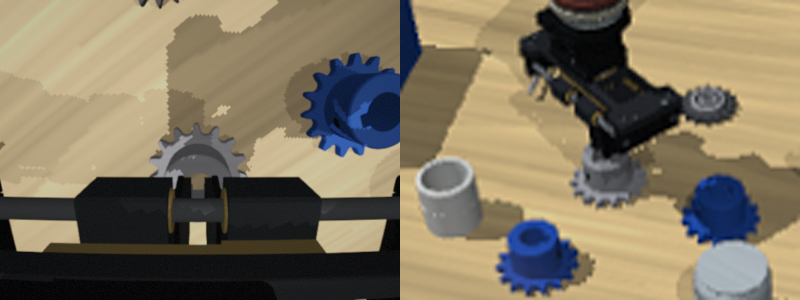

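```bash
python3 - <<'E'
from h import *
c=np.load('cam_wrist.npz');b=np.load('cam_scene.npz')
for z in(.0,.009): print(np.linalg.norm(at(c,150*1.4,162*1.4,z)-at(c,247*1.4,162*1.4,z)))
X=np.array([.6164,-.1919,0])
for z in(.0185,.0265,.044,.06,.09): 
  p=pix(b,X+[0,0,z]); print(z,p,[400+(p[0]-149)*400/133,(p[1]-170)*3])
s=read_state();print(s['joints'],s['joint_efforts'],s['tool_pos'])
cv2.imwrite('pics/w6.png',cv2.resize(b['img'][195:255,175:255],None,fx=9,fy=9,interpolation=cv2.INTER_CUBIC))
E
```

```text
0.08379156853207978
0.08020813817398455
0.0185 [217.64694302 225.3964869 ] [np.float64(606.4569714750877), np.float64(166.1894606870608)]
0.0265 [217.43427667 223.58797105] [np.float64(605.8173734507685), np.float64(160.763913135226)]
0.044 [216.96421969 219.58183133] [np.float64(604.4036682377914), np.float64(148.74549400170758)]
0.06 [216.52855623 215.85795492] [np.float64(603.0934022076016), np.float64(137.5738647461572)]
0.09 [215.69621916 208.71409293] [np.float64(600.590132825859), np.float64(116.14227879385976)]
[-4.23915487e-01  4.39585988e-01  1.59754536e+00  2.00250155e-06
  1.10446880e+00 -1.39692146e+00] [-1.30372700e-03 -5.48109341e+01 -3.40173912e+01 -2.08227971e-02
  8.24667863e-02 -8.49846060e-06] [ 0.61642692 -0.19194579  0.02654699]
```

View pics/w6.png

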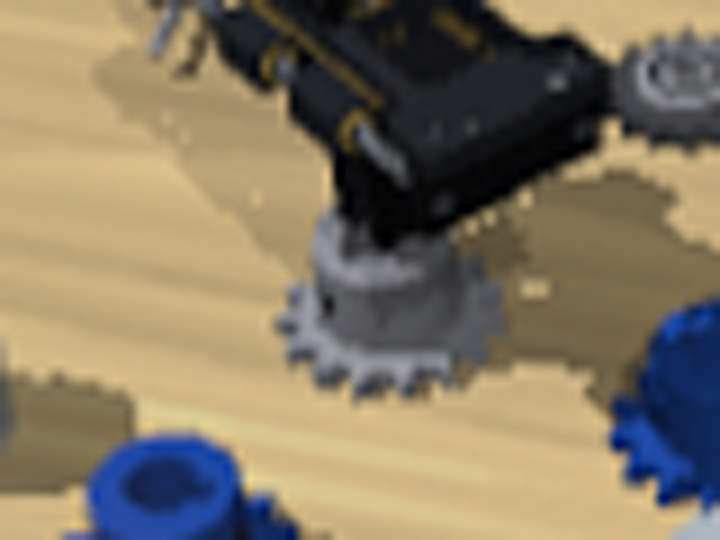

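```bash
python3 - <<'E'
from h import *
a=np.load('cam_top.npz');b=np.load('cam_scene.npz')
def tri(p,q):
    (o1,d1),(o2,d2)=ray(a,*p),ray(b,*q); A=np.stack([d1,-d2],1)
    k=np.linalg.lstsq(A,o2-o1,rcond=None)[0]; X=o1+k[0]*d1;Y=o2+k[1]*d2; return ((X+Y)/2).round(4),np.linalg.norm(X-Y).round(4)
k=.7
for n,p,q in [('boss',(365.7,204.7),(175+386/9,195+254/9)),('tip',(241.8,228.8),(461*k,278*k)),('idler',(485*k,371*k),(359*k,291*k)),('grease',(425*k,203*k),(371*k,367*k)),('coupler',(600*k,243*k),(235*k,325*k)),('blue2',(537*k,222*k),(275*k,357*k))]: print(n,tri(p,q))
E
```

```text
boss (array([ 0.616 , -0.1938,  0.028 ]), np.float64(0.0066))
tip (array([0.5424, 0.1296, 0.1545]), np.float64(0.0072))
idler (array([ 0.462 , -0.1276,  0.0021]), np.float64(0.0072))
grease (array([ 0.7739, -0.0037,  0.0814]), np.float64(0.0034))
coupler (array([ 0.71 , -0.333,  0.06 ]), np.float64(0.0044))
blue2 (array([ 0.7531, -0.2221,  0.0315]), np.float64(0.0018))
```

```bash
python3 - <<'E'
from h import *
c=np.load('cam_wrist.npz')
cv2.imwrite('pics/w7.png',cv2.convertScaleAbs(cv2.resize(c['img'][150:345,150:410],None,fx=3,fy=3,interpolation=cv2.INTER_CUBIC),alpha=1.6,beta=20))
E
```

```text
(no output)
```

View pics/w7.png

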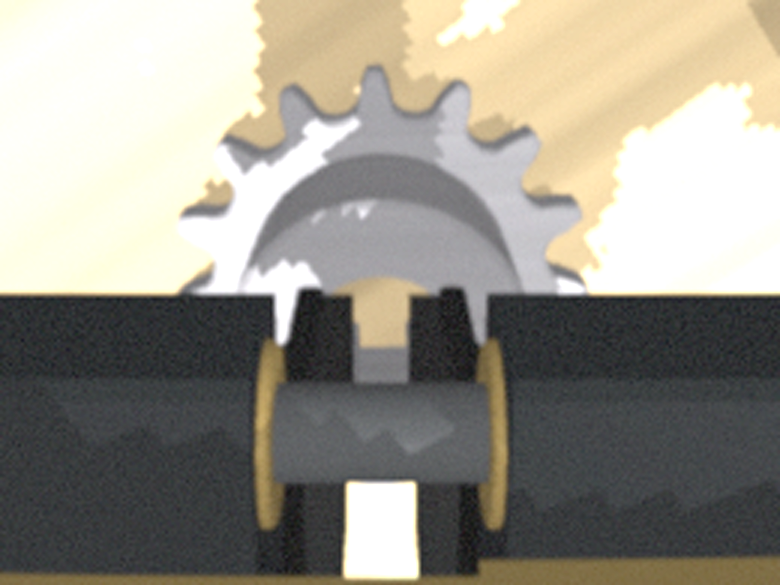

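```bash
python3 - <<'E'
from h import *
c=np.load('cam_wrist.npz')
def fit(P,z):
    X=np.array([at(c,150+u/3-.33,150+v/3-.33,z)[:2] for u,v in P]); A=np.c_[2*X,np.ones(len(X))]
    s=np.linalg.lstsq(A,(X**2).sum(1),rcond=None)[0]; r=np.sqrt(s[2]+s[:2]@s[:2]); return s[:2].round(4),r.round(4),np.abs(np.hypot(*(X-s[:2]).T)-r).max().round(4)
T=[(375,65),(290,87),(224,138),(181,212),(460,84),(537,132),(581,210)]
B=[(380,198),(258,265),(300,225),(450,218),(490,245),(513,285),(243,288)]
for z in (-.03,-.02,-.01,0,.009,.02): print('teeth',z,fit(T,z))
for z in (0,.01,.02,.03,.044): print('boss',z,fit(B,z))
E
```

```text
teeth -0.03 (array([ 0.6273, -0.1996]), np.float64(0.0492), np.float64(0.0005))
teeth -0.02 (array([ 0.6244, -0.1976]), np.float64(0.0471), np.float64(0.0005))
teeth -0.01 (array([ 0.6215, -0.1956]), np.float64(0.0451), np.float64(0.0005))
teeth 0 (array([ 0.6186, -0.1937]), np.float64(0.043), np.float64(0.0005))
teeth 0.009 (array([ 0.6159, -0.1919]), np.float64(0.0412), np.float64(0.0004))
teeth 0.02 (array([ 0.6127, -0.1897]), np.float64(0.0389), np.float64(0.0004))
boss 0 (array([ 0.6304, -0.2021]), np.float64(0.0304), np.float64(0.0004))
boss 0.01 (array([ 0.6269, -0.1997]), np.float64(0.0289), np.float64(0.0004))
boss 0.02 (array([ 0.6235, -0.1974]), np.float64(0.0275), np.float64(0.0004))
boss 0.03 (array([ 0.62 , -0.195]), np.float64(0.026), np.float64(0.0004))
boss 0.044 (array([ 0.6151, -0.1917]), np.float64(0.024), np.float64(0.0003))
```

The picture shows the closed fingertips above the boss top, with the bore visible between them. So the tips sit higher than reported. I'll open, descend in steps while watching the force, and close again.

{"op": "carry_out", "data": {"targets": [[[0, 0, 0], 0], [[0, 0, 0], 0], [[0, 0, 0], 0], [[0, 0, 0], 0], [[0, 0, 0], 0], [[0, 0, 0], 0], [[0, 0, 0], 0], [[0, 0, 0], 0]], "jaw": 1.0}}

```text
time_s: 8.45
tool_pos: [0.6164, -0.192, 0.0266]
tool_rot: [0.0, 0.294, 0.956, 0.0]
wrist_force: [0.2, 0.1, 0.2]
gripper_width: 0.744
grip_force: 0.0
```

{"op": "carry_out", "data": {"targets": [[[0, 0, 1], 0], [[0, 0, 2], 0], [[0, 0, 3], 0], [[0, 0, 4], 0], [[0, 0, 5], 0], [[0, 0, 6], 0], [[0, 0, 7], 0], [[0, 0, 8], 0]]}}

```text
time_s: 9.25
tool_pos: [0.6164, -0.1919, 0.0184]
tool_rot: [-0.0, 0.294, 0.956, 0.0]
wrist_force: [-0.7, 0.4, 1.0]
gripper_width: 0.999
grip_force: 0.0
```

{"op": "carry_out", "data": {"targets": [[[0, 0, 1], 0], [[0, 0, 2], 0], [[0, 0, 2.5], 0], [[0, 0, 3], 0], [[0, 0, 3], 0], [[0, 0, 3], 0], [[0, 0, 3], 0], [[0, 0, 3], 0]]}}

```text
time_s: 10.05
tool_pos: [0.6165, -0.192, 0.0156]
tool_rot: [0.0, 0.294, 0.956, -0.0]
wrist_force: [0.9, -0.3, 0.1]
gripper_width: 1.003
grip_force: 0.0
```

{"op": "carry_out", "data": {"targets": [[[0, 0, 0], 0], [[0, 0, 0], 0], [[0, 0, 0], 0], [[0, 0, 0], 0], [[0, 0, 0], 0], [[0, 0, 0], 0], [[0, 0, 0], 0], [[0, 0, 0], 0]], "jaw": 0.4, "grip_force": 10}}

```text
time_s: 10.85
tool_pos: [0.6164, -0.192, 0.0155]
tool_rot: [-0.0, 0.294, 0.956, -0.0]
wrist_force: [-0.6, -0.3, -0.1]
gripper_width: 0.59
grip_force: 10.0
```

Gripped at 0.59, which is 51 mm across the boss, but only near its top. I'll reopen a little and go deeper.

{"op": "carry_out", "data": {"targets": [[[0, 0, 0], 0], [[0, 0, 0], 0], [[0, 0, 0], 0], [[0, 0, 2], 0], [[0, 0, 4], 0], [[0, 0, 6], 0], [[0, 0, 8], 0], [[0, 0, 10], 0]], "jaw": 0.78}}

```text
time_s: 11.65
tool_pos: [0.6164, -0.1919, 0.0052]
tool_rot: [-0.0, 0.294, 0.956, 0.0]
wrist_force: [0.1, -0.4, 0.5]
gripper_width: 0.778
grip_force: 0.0
```

{"op": "carry_out", "data": {"targets": [[[0, 0, 1], 0], [[0, 0, 2], 0], [[0, 0, 3], 0], [[0, 0, 4], 0], [[0, 0, 4], 0], [[0, 0, 4], 0], [[0, 0, 4], 0], [[0, 0, 4], 0]]}}

```text
time_s: 12.45
tool_pos: [0.6165, -0.192, 0.0016]
tool_rot: [0.0, 0.294, 0.956, -0.0]
wrist_force: [0.4, -0.7, -0.1]
gripper_width: 0.781
grip_force: 0.0
```

{"op": "carry_out", "data": {"targets": [[[0, 0, 1], 0], [[0, 0, 2], 0], [[0, 0, 3], 0], [[0, 0, 3], 0], [[0, 0, 3], 0], [[0, 0, 3], 0], [[0, 0, 3], 0], [[0, 0, 3], 0]]}}

```text
time_s: 13.25
tool_pos: [0.6165, -0.1919, -0.0014]
tool_rot: [0.0, 0.294, 0.956, 0.0]
wrist_force: [-0.6, 0.2, -0.6]
gripper_width: 0.783
grip_force: 0.0
```

{"op": "carry_out", "data": {"targets": [[[0, 0, 0], 0], [[0, 0, 0], 0], [[0, 0, 0], 0], [[0, 0, 0], 0], [[0, 0, 0], 0], [[0, 0, 0], 0], [[0, 0, 0], 0], [[0, 0, 0], 0]], "jaw": 0.4, "grip_force": 50}}

```text
time_s: 14.05
tool_pos: [0.6164, -0.1919, -0.0014]
tool_rot: [-0.0, 0.294, 0.956, 0.0]
wrist_force: [-0.6, -0.7, 1.2]
gripper_width: 0.592
grip_force: 50.0
```

{"op": "carry_out", "data": {"targets": [[[0, 0, -4], 0], [[0, 0, -15], 0], [[0, 0, -35], 0], [[0, 0, -65], 0], [[0, 0, -100], 0], [[0, 0, -135], 0], [[0, 0, -170], 0], [[0, 0, -205], 0]]}}

```text
time_s: 14.85
tool_pos: [0.6158, -0.1915, 0.205]
tool_rot: [-0.0, 0.294, 0.956, 0.0]
wrist_force: [1.2, -2.1, -6.0]
gripper_width: 0.589
grip_force: 50.0
```

```bash
python3 - <<'E'
from h import *
go(.543,.127,.215,2.59)
E
```

```text
t 14.85 pos [ 0.6158 -0.1915  0.205 ] yaw 2.544 tilt [-0.0008  0.0005] shift [239.4 222.4  -9.8] turn -0.046 F [ 1.2 -2.1 -6. ] w 0.5894163762792599 g 50.000124119978864
```

Lifted, with about 6 N of weight on the wrist. Moving over the shaft, deliberately turned about 0.25 rad short of the key.

{"op": "carry_out", "data": {"targets": [[[15, 14, -3], 0.05], [[45, 42, -5], 0.1], [[78, 73, -5], 0.15], [[112, 104, -5], 0.2], [[145, 135, -5], 0.2], [[178, 166, -5], 0.2], [[205, 191, -5], 0.2], [[225, 210, -5], 0.2]]}}

```text
time_s: 15.65
tool_pos: [0.5471, 0.1108, 0.2087]
tool_rot: [-0.0, 0.388, 0.922, 0.0]
wrist_force: [0.8, 0.6, -5.7]
gripper_width: 0.59
grip_force: 50.0
```

```bash
python3 - <<'E'
from h import *
go(.5433,.128,.18,2.34)
E
```

```text
t 15.65 pos [0.5471 0.1108 0.2087] yaw 2.345 tilt [-0.0008  0.0007] shift [15.   9.3 28.7] turn 0.005 F [ 0.8  0.6 -5.7] w 0.5901838441644162 g 49.999563165038126
```

{"op": "carry_out", "data": {"targets": [[[8, 5, 5], 0], [[14, 9, 12], 0], [[15, 9.3, 20], 0], [[15, 9.3, 25], 0], [[15, 9.3, 28], 0], [[15, 9.3, 28], 0], [[15, 9.3, 28], 0], [[15, 9.3, 28], 0]]}}

```text
time_s: 16.45
tool_pos: [0.5452, 0.1252, 0.1809]
tool_rot: [0.0, 0.389, 0.921, 0.0]
wrist_force: [0.1, 0.3, -6.2]
gripper_width: 0.589
grip_force: 50.0
```

```bash
python3 - <<'E'
from h import *
go(.5433,.128,.165,2.34)
c=cam('top');b=cam('scene')
E
```

```text
t 16.45 pos [0.5452 0.1252 0.1809] yaw 2.343 tilt [0.0007 0.0001] shift [ 3.4  0.6 15.9] turn 0.003 F [ 0.1  0.3 -6.2] w 0.5889182267539185 g 49.9999844890408
```

{"op": "carry_out", "data": {"targets": [[[2, 0.4, 2], 0], [[3.4, 0.6, 5], 0], [[3.4, 0.6, 8], 0], [[3.4, 0.6, 11], 0], [[3.4, 0.6, 14], 0], [[3.4, 0.6, 17], 0], [[3.4, 0.6, 19], 0], [[3.4, 0.6, 21], 0]]}}

```text
time_s: 17.35
tool_pos: [0.5429, 0.1283, 0.1593]
tool_rot: [-0.0, 0.388, 0.921, -0.0]
wrist_force: [0.2, -0.3, -5.9]
gripper_width: 0.59
grip_force: 50.0
```

```bash
python3 - <<'E'
from h import *
go(.5433,.128,.165,2.34);print(read_state()['torque'])
E
```

```text
t 17.35 pos [0.5429 0.1283 0.1593] yaw 2.344 tilt [-0.0002  0.    ] shift [-0.5  0.1 -5.7] turn 0.004 F [ 0.2 -0.3 -5.9] w 0.5904978439777476 g 49.99995170532202
[ 0.02849665 -0.16418848 -0.02863262]
```

{"op": "carry_out", "data": {"targets": [[[0, 0, 1], 0], [[0, 0, 2], 0], [[0, 0, 3], 0], [[0, 0, 4], 0], [[0, 0, 4.5], 0], [[0, 0, 4.5], 0], [[0, 0, 4.5], 0], [[0, 0, 4.5], 0]]}}

```text
time_s: 18.15
tool_pos: [0.5431, 0.1285, 0.1553]
tool_rot: [0.0, 0.388, 0.921, 0.0]
wrist_force: [0.1, 0.5, -3.9]
gripper_width: 0.59
grip_force: 50.0
```

```bash
python3 - <<'E'
from h import *
for i in range(3): go(.5433,.128,.153,2.34);print(read_state()['torque']); cam('top')
E
```

```text
t 18.15 pos [0.5431 0.1285 0.1553] yaw 2.344 tilt [0.0006 0.0003] shift [-0.5 -0.2  2.3] turn 0.004 F [ 0.1  0.5 -3.9] w 0.589684665613546 g 50.00037888465158
[ 0.2589212  -0.12338443 -0.02284256]
t 18.2 pos [0.5431 0.1285 0.1553] yaw 2.344 tilt [0.0006 0.0003] shift [-0.5 -0.2  2.3] turn 0.004 F [ 0.1  0.4 -3.4] w 0.5879101574561651 g 50.00018396131054
[ 0.22602245 -0.18119409  0.07314836]
t 18.25 pos [0.5431 0.1285 0.1553] yaw 2.344 tilt [0.0006 0.0002] shift [-0.5 -0.2  2.3] turn 0.004 F [ 0.5  1.3 -2.2] w 0.5930635427013576 g 50.0002917231177
[ 0.23557924 -0.22715422 -0.0492602 ]
```

Slight contact on the taper: the shaft is pushing the sprocket towards +y. Shifting about 1.2 mm that way.

{"op": "carry_out", "data": {"targets": [[[0, 0, -1], 0], [[0.7, 1, -1], 0], [[0.7, 1, 0], 0], [[0.7, 1, 0.5], 0], [[0.7, 1, 1], 0], [[0.7, 1, 1.5], 0], [[0.7, 1, 1.5], 0], [[0.7, 1, 1.5], 0]]}}

```text
time_s: 19.1
tool_pos: [0.543, 0.1295, 0.1535]
tool_rot: [-0.0, 0.388, 0.921, -0.0]
wrist_force: [-0.5, 0.2, -6.3]
gripper_width: 0.588
grip_force: 50.0
```

```bash
cat >> h.py <<'E'
def feel(n=2):
    L=[]
    for i in range(n): s=read_state();L.append(np.r_[s['wrist_force'],s['torque']]);cam('top')
    print('F/T',np.mean(L,0).round(3)); go(*s['tool_pos'])
E
python3 -c "
from h import *
feel()"
```

```text
F/T [-0.09   0.231 -6.407  0.034 -0.134  0.009]
t 19.2 pos [0.5431 0.1295 0.1535] yaw 2.344 tilt [-0.0001 -0.    ] shift [0. 0. 0.] turn None F [ 0.1  0.4 -5.7] w 0.5897099165522848 g 50.000024280379876
```

{"op": "carry_out", "data": {"targets": [[[0, 0, 0.5], 0], [[0, 0, 1], 0], [[0, 0, 1.5], 0], [[0, 0, 2], 0], [[0, 0, 2.5], 0], [[0, 0, 3], 0], [[0, 0, 3], 0], [[0, 0, 3], 0]]}}

```text
time_s: 20.0
tool_pos: [0.5431, 0.1295, 0.1505]
tool_rot: [-0.0, 0.388, 0.921, -0.0]
wrist_force: [0.5, 0.2, -5.3]
gripper_width: 0.592
grip_force: 50.0
```

```bash
python3 -c "
from h import *
feel()"
```

```text
F/T [ 0.644  0.101 -5.227  0.039 -0.173  0.016]
t 20.1 pos [0.5431 0.1296 0.1506] yaw 2.344 tilt [-0. -0.] shift [0. 0. 0.] turn None F [ 0.5 -0.3 -5.7] w 0.5879175580000185 g 50.0000751978223
```

{"op": "carry_out", "data": {"targets": [[[0, 0, 0.5], 0], [[0, 0, 1], 0], [[0, 0, 1.5], 0], [[0, 0, 2], 0], [[0, 0, 2.5], 0], [[0, 0, 3], 0], [[0, 0, 3.5], 0], [[0, 0, 3.5], 0]]}}

```text
time_s: 20.9
tool_pos: [0.5431, 0.1296, 0.1469]
tool_rot: [-0.0, 0.388, 0.921, -0.0]
wrist_force: [0.4, -0.4, -5.6]
gripper_width: 0.59
grip_force: 50.0
```

```bash
python3 -c "
from h import *
feel()"
```

```text
F/T [ 0.442 -0.189 -5.929  0.009 -0.168  0.032]
t 21.0 pos [0.5431 0.1295 0.147 ] yaw 2.344 tilt [-0.0001  0.    ] shift [0. 0. 0.] turn None F [ 0.5  0.6 -5.1] w 0.5873601586380159 g 50.00008414463082
```

{"op": "carry_out", "data": {"targets": [[[0, 0, 0.3], 0], [[0, 0, 0.6], 0], [[0, 0, 0.9], 0], [[0, 0, 1.2], 0], [[0, 0, 1.2], 0], [[0, 0, 1.2], 0], [[0, 0, 1.2], 0], [[0, 0, 1.2], 0]]}}

```text
time_s: 21.8
tool_pos: [0.5433, 0.1296, 0.1462]
tool_rot: [0.0, 0.388, 0.921, 0.0]
wrist_force: [-1.3, -0.6, -1.4]
gripper_width: 0.591
grip_force: 50.0
```

```bash
python3 -c "
from h import *
feel()"
```

```text
F/T [-1.511 -0.479 -0.685 -0.032  0.093 -0.009]
t 21.9 pos [0.5432 0.1296 0.1461] yaw 2.344 tilt [0.0004 0.0001] shift [-0.  0. -0.] turn None F [-1.   1.6 -1.1] w 0.5853750920863079 g 50.000169015547726
```

Resting on the key end with about 5 N. Turning towards the keyway.

{"op": "carry_out", "data": {"targets": [[[0, 0, 0.2], -0.03], [[0, 0, 0.2], -0.06], [[0, 0, 0.2], -0.09], [[0, 0, 0.2], -0.12], [[0, 0, 0.2], -0.15], [[0, 0, 0.2], -0.18], [[0, 0, 0.2], -0.18], [[0, 0, 0.2], -0.18]]}}

```text
time_s: 22.7
tool_pos: [0.5428, 0.1296, 0.1451]
tool_rot: [-0.0, 0.304, 0.953, -0.0]
wrist_force: [0.2, 0.7, -5.4]
gripper_width: 0.586
grip_force: 50.0
```

```bash
python3 -c "
from h import *
feel()"
```

```text
F/T [-4.900e-02  3.070e-01 -5.583e+00  9.900e-02 -1.450e-01  1.000e-03]
t 22.8 pos [0.5429 0.1296 0.1453] yaw 2.523 tilt [-0.0006  0.    ] shift [ 0.  -0.   0.1] turn None F [ 1.   0.4 -5.9] w 0.5883875737319723 g 50.00007311915397
```

It dropped over the key: the load is gone and it sits 1 mm lower. Descending gently.

{"op": "carry_out", "data": {"targets": [[[0, 0, 0.4], 0], [[0, 0, 0.8], 0], [[0, 0, 1.2], 0], [[0, 0, 1.6], 0], [[0, 0, 2], 0], [[0, 0, 2], 0], [[0, 0, 2], 0], [[0, 0, 2], 0]]}}

```text
time_s: 23.6
tool_pos: [0.5431, 0.1296, 0.1437]
tool_rot: [0.0, 0.304, 0.953, -0.0]
wrist_force: [-0.3, -0.4, -5.1]
gripper_width: 0.591
grip_force: 50.0
```

```bash
python3 -c "
from h import *
feel()"
```

```text
F/T [ 0.063  0.205 -5.904  0.034 -0.119  0.007]
t 23.7 pos [0.5431 0.1296 0.1436] yaw 2.524 tilt [ 0. -0.] shift [-0.  0. -0.] turn None F [-0.2  0.8 -4.9] w 0.5871778128670492 g 49.99989552277839
```

{"op": "carry_out", "data": {"targets": [[[0, 0, 1], 0], [[0, 0, 2], 0], [[0, 0, 3], 0], [[0, 0, 4], 0], [[0, 0, 5], 0], [[0, 0, 6], 0], [[0, 0, 7], 0], [[0, 0, 8], 0]]}}

```text
time_s: 24.5
tool_pos: [0.5431, 0.1296, 0.1356]
tool_rot: [0.0, 0.304, 0.953, 0.0]
wrist_force: [-0.1, -0.3, -5.2]
gripper_width: 0.589
grip_force: 50.0
```

```bash
python3 -c "
from h import *
feel()"
```

```text
F/T [ 1.000e-01 -7.300e-02 -5.793e+00  8.000e-02 -1.850e-01 -4.000e-03]
t 24.6 pos [0.5431 0.1296 0.1355] yaw 2.524 tilt [-0.0001  0.    ] shift [-0.  -0.   0.1] turn None F [-0.1 -0.3 -7.6] w 0.5882373537465753 g 50.00006563132047
```

{"op": "carry_out", "data": {"targets": [[[0, 0, 1.5], 0], [[0, 0, 3], 0], [[0, 0, 4.5], 0], [[0, 0, 6], 0], [[0, 0, 7.5], 0], [[0, 0, 9], 0], [[0, 0, 10.5], 0], [[0, 0, 12], 0]]}}

```text
time_s: 25.4
tool_pos: [0.5431, 0.1296, 0.1235]
tool_rot: [-0.0, 0.304, 0.953, -0.0]
wrist_force: [0.3, -1.0, -5.9]
gripper_width: 0.587
grip_force: 50.0
```

{"op": "carry_out", "data": {"targets": [[[0, 0, 1.5], 0], [[0, 0, 3], 0], [[0, 0, 4.5], 0], [[0, 0, 6], 0], [[0, 0, 7.5], 0], [[0, 0, 9], 0], [[0, 0, 10.5], 0], [[0, 0, 12], 0]]}}

```text
time_s: 26.2
tool_pos: [0.5431, 0.1296, 0.1115]
tool_rot: [0.0, 0.304, 0.953, 0.0]
wrist_force: [1.1, 0.3, -6.0]
gripper_width: 0.592
grip_force: 50.0
```

```bash
python3 -c "
from h import *
feel()"
```

```text
F/T [ 1.301  0.152 -6.327  0.093 -0.229  0.039]
t 26.3 pos [0.543  0.1296 0.1114] yaw 2.524 tilt [-0.0002  0.0001] shift [-0.   0.   0.1] turn None F [-1.   0.3 -6.4] w 0.5896949213327912 g 50.0001359203452
```

{"op": "carry_out", "data": {"targets": [[[0, 0, 0.5], 0], [[0, 0, 1], 0], [[0, 0, 1.5], 0], [[0, 0, 2], 0], [[0, 0, 2.4], 0], [[0, 0, 2.7], 0], [[0, 0, 3], 0], [[0, 0, 3], 0]]}}

```text
time_s: 27.1
tool_pos: [0.5431, 0.1296, 0.1086]
tool_rot: [0.0, 0.304, 0.953, 0.0]
wrist_force: [-0.5, -0.6, -6.0]
gripper_width: 0.587
grip_force: 50.0
```

```bash
python3 -c "
from h import *
feel()"
```

```text
F/T [-6.400e-01 -4.080e-01 -6.213e+00  5.400e-02 -1.150e-01  6.000e-03]
t 27.2 pos [0.5431 0.1296 0.1086] yaw 2.524 tilt [-0. -0.] shift [ 0. -0.  0.] turn None F [ 0.2  0.8 -5.6] w 0.5878022155698239 g 50.00023813045118
```

{"op": "carry_out", "data": {"targets": [[[0, 0, 0.2], 0], [[0, 0, 0.4], 0], [[0, 0, 0.6], 0], [[0, 0, 0.8], 0], [[0, 0, 1], 0], [[0, 0, 1], 0], [[0, 0, 1], 0], [[0, 0, 1], 0]]}}

```text
time_s: 28.0
tool_pos: [0.5433, 0.1295, 0.1084]
tool_rot: [0.0, 0.304, 0.953, 0.0]
wrist_force: [-4.8, -0.9, 5.4]
gripper_width: 0.589
grip_force: 50.0
```

```bash
python3 -c "
from h import *
feel()"
```

```text
F/T [-4.699 -1.183  5.599 -0.201  0.796 -0.038]
t 28.1 pos [0.5433 0.1296 0.1085] yaw 2.524 tilt [ 0.0004 -0.0001] shift [-0. -0.  0.] turn None F [-4.9 -0.5  5.5] w 0.585942251463745 g 50.0006138230674
```

Contact is 38 mm below the key contact, with about a 11 N push, so it is home. Relieving the load and releasing.

{"op": "carry_out", "data": {"targets": [[[0, 0, -0.2], 0], [[0, 0, -0.4], 0], [[0, 0, -0.5], 0], [[0, 0, -0.5], 0], [[0, 0, -0.5], 0], [[0, 0, -0.5], 0], [[0, 0, -0.5], 0], [[0, 0, -0.5], 0]]}}

```text
time_s: 28.9
tool_pos: [0.5433, 0.1295, 0.1085]
tool_rot: [0.0, 0.304, 0.953, 0.0]
wrist_force: [-4.1, -1.3, 5.9]
gripper_width: 0.587
grip_force: 50.0
```

{"op": "carry_out", "data": {"targets": [[[0, 0, 0], 0], [[0, 0, 0], 0], [[0, 0, 0], 0], [[0, 0, 0], 0], [[0, 0, 0], 0], [[0, 0, 0], 0], [[0, 0, 0], 0], [[0, 0, 0], 0]], "jaw": 0.78}}

```text
time_s: 29.7
tool_pos: [0.5431, 0.1296, 0.1081]
tool_rot: [0.0, 0.304, 0.953, 0.0]
wrist_force: [-0.4, -0.4, 0.3]
gripper_width: 0.784
grip_force: 0.0
```

```bash
python3 -c "
from h import *
feel()"
```

```text
F/T [-0.023 -0.585  0.221  0.091 -0.142  0.003]
t 29.8 pos [0.5431 0.1296 0.1081] yaw 2.524 tilt [0. 0.] shift [0. 0. 0.] turn None F [ 0.3 -0.1 -0.4] w 0.7826646521441641 g 0.0
```

{"op": "carry_out", "data": {"targets": [[[0, 0, -2], 0], [[0, 0, -8], 0], [[0, 0, -20], 0], [[0, 0, -40], 0], [[0, 0, -65], 0], [[0, 0, -90], 0], [[0, 0, -115], 0], [[0, 0, -130], 0]]}}

```text
time_s: 30.6
tool_pos: [0.5442, 0.1297, 0.2418]
tool_rot: [0.002, 0.304, 0.953, 0.001]
wrist_force: [-0.4, 0.1, -0.0]
gripper_width: 0.783
grip_force: 0.0
```

```bash
python3 - <<'E'
from h import *
feel(6)
w=cam('wrist');s=read_state();print(s['joint_velocities'].round(3))
# boss top on seat at z=.154: apparent grey boss in wrist image
im=cv2.cvtColor(w['img'],cv2.COLOR_BGR2GRAY)
p=pix(w,[.5431,.1296,.154]);print(p)
for v in range(int(p[1])-45,int(p[1])+46,6): print(v,' '.join('%3d'%im[v,u] for u in range(int(p[0])-70,int(p[0])+71,7)))
E
```

```text
F/T [-0.021 -0.029 -0.011  0.03  -0.151 -0.002]
t 30.9 pos [0.5422 0.1294 0.2364] yaw 2.524 tilt [-0.0027 -0.0003] shift [-0.1  0.2 -0.5] turn None F [-0.6 -0.7 -0.1] w 0.7809193181581126 g 0.0
[ 0.     0.002 -0.002  0.003  0.001 -0.001]
[278.20314932 214.43187884]
169 151 152 148 106 106 149  52 140 131  98  92  85  90  85 106 104 108 106  44  43  98
175 149 152 137 106 137 121  60 127 126  73  81  92  92  87  86  92 101 108  97  41 107
181 149 151 146 146 144 114 126 125  51  52  54  48  51  92  90 106 104 108 121  42 149
187 149 152 146 145 140 117 128  50 119 140 139 139 113  55  94  70  62 106 108  43 122
193 147 151 148 136 127 127  96 136 136 137 136 137 137 129  88  88  82 105 164  71 113
199 146 152 149 145 128 123 124 138 137 136 116 133 139 139  96  89  72 123 159  68 111
205 152 151 150 150  54 126 142 141 122 104  97  92 137 142 142  89 103 104 160  66  99
211 149 167 150 145 123 126 140 140 110 141 140 139  95 141 142 137 129 160 157  94 106
217 132 166 162 152 150 126 141 140 123 141  23 143 106 137 138 112 157 162 130 141 101
223  97 166 170 165 150 129 135 135 105 145 102 142 107 137 138 140 152 157  66  67 151
229  61 159 169 167 150 146 137 138 137 127 137 121 135 135 126 159 161 159 159 157 158
235 155 160 170 168 169 165 159 136 137 131  47 124 134 134 114 162 157 158 159 158 160
241 129 155 171 168 166 163 145 149 141 139 138 139 137 155 136 157 158 160 160 161 163
247 122 151 169 168 166 163 162 161 163 139 145 150 159 159 157 160 160 160 161 157 137
253  65 131 166 165 155 155 145 144 134 147 149 156 161 159 160 161 161 160 161 163  24
259  54 143 158 171 165 142 117  77  58  94  79 161 157 162 161 161 159 162 163 160  12
```

```bash
python3 -c "
from rig import *
print(hand_in())"
```

```text
the job is handed in; nothing more can be done
None
```

The drive sprocket is keyed onto the shaft and home on the shoulder (38 mm below where it rested on the key). I released it there, touched no other items, and handed the job in at about 31 s.

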